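# Snap the retaining clip onto the pulsator spindle

## Robot

A 7-joint arm with a two-finger parallel gripper is mounted at the origin on a cart in front of the work surface, level with it; the furniture and walls round the work are solid. World frame = base frame: x ahead of the robot, y to its left, z up, the work surface at z = 0. Lengths are in m, angles in rad, forces in N, time in s.
With the tool pointing down it reaches from about 0.35 to 0.9 m from the base axis. Payload 8.1 kg.
Tool frame: the origin (TCP) lies midway between the tips of the shut fingers; the grasp point (between the pads) lies 19 mm behind it (arm.hold_point_z is the distance from the TCP to the grasp point, in m); z points along the fingers, y is the direction in which the jaws open and shut (so a half turn about z gives the same grasp; the last joint's range is limited). The gripper opens to 92 mm and grips with 3 to 60 N. Pads are 19 mm wide; open, the fingers measure 130 mm over their backs; the gripper's body (75 mm by 190 mm) begins 47 mm behind the grasp point.
Start: joints at [-1.309, 0.434, 0.025, 1.573, -0.012, 1.134, -0.075], TCP at [0.223, 0.584, 0.227] pointing down, gripper open.
Joint ranges: [-2.62, 2.62], [-0.44, 2.09], [-1.27, 1.32], [0.08, 2.57], [-1.32, 4.46], [0.12, 2], [-2.74, 2.74]. Speed limits (rad/s): [2.22, 2.22, 3.01, 3.01, 3.14, 3.14, 3.14].

## Interface

Orientations are given as a rotation vector (axis times angle).
In Python, from cell import arm gives the robot as it stands.
- The arm moves only by the shell command python3 -m pendant 'ROWS' [FORCE]. ROWS is JSON, a list of rows, each a list of 3 entries, a list of its own where there are three numbers: the shift along the tool's x, y, z in m, then the turn, a rotation vector about the tool's x, y, z in degrees, then the finger opening in m, from 0 to 0.0918. A call has 1 to 10 rows; each row shifts and turns the commanded pose from where the row before left it, along the tool's axes as they then stand; what a row does not reach is not made up. A row lasts 1/8 s, in which the tool goes at most 62.5 mm and 10.7 degrees, less where a joint would pass 70% of its speed; a pose out of reach is approached as far as the arm can. A call with a gripper value outside its range is refused whole. The fingers move at their own pace and stop on an object; FORCE is the grip in N (left out, the last holds). Time passes only in rows, so rows that do not move let the fingers close. It gives the time, the measured TCP pose, the force and the opening at its end, in the units of the state.
- arm.observe(): the state, without advancing time (a new reading comes with each control period).
- arm.get_image(name): name is "scene" or "top"; returns (picture, depth): 420x560x3 uint8, red, green, blue; 420x560 float32, m along the optical axis (not along the pixel's ray), 0 where there is no reading.
- arm.camera_params(name): a dict with "fovy" (degrees; the focal length in pixels is half the picture's height over the tangent of half this angle, whatever the lens; pixels are square), "cx", "cy" (the principal point, pixels), "k1" (the pictures are not rectified: a ray, as slopes to the right and down, at radius r is drawn at 1 + k1 r^2 times it, then the intrinsics apply), "rvec" (rotation vector, rad) and "tvec" (3), from world to camera coordinates, as OpenCV has them. Camera axes: x right, y down, z forward; pixel columns grow to the right and rows downward; lengths in m; the calibration is good to about 2 mm. A picture is of the moment at which its call begins. camera_params takes no time and is no camera call.
- arm.sign_off(): hands the job in, once; it reports no verdict.
Trained networks look in the newest picture that a camera, given by its name, has taken for a name from the list of things; names that differ only in an ending like _2 or _b are one class to them, and where a whole thing is asked for, a point or a joint stands for the part that bears it (a point fixed in the world has none). Each returns a list of dicts, best first, with "conf" (0 to 1); they miss things now and then, are a little off and sometimes report something else, mostly with a low value. They report only what shows in the picture. A call takes as long as a camera call.
- arm.look_for(camera, label): "rect" ([centre column, centre row, width, height] in pixels, round what is visible of it).
- arm.masks_of(camera, label): "pixels" (420x560 bool, what is visible of it) and "rect" ([centre column, centre row, width, height] in pixels, round what is visible of it).
The state is a dict: "clock": time; "joints": joint angles; "dq": joint speeds; "joint_efforts": joint torques, N m; "position": TCP position; "ee_rot": TCP orientation; "force": force on the tool from outside, world axes, zero at the start; "ft_torque": the same for the moment, N m; "width": opening from 0.0 (shut) to 1.0 (fully open).
Only numpy, scipy, OpenCV 4.12 (cv2) and the standard library are available. Lean on these libraries where they do the work, as an engineer would, in place of code of your own. Each camera call takes 0.05 s, during which the arm holds its last target.

## Task

The pulsator cover on the bench stand needs its retaining clip: take the orange open spring clip by its upright tab and push it sideways, mouth first, onto the groove of the steel spindle until it snaps fully home, then let go of it. Leave the smaller blue clip where it lies.

Things in the scene. Friction and masses are not known exactly. Their poses are not given: they have to be found in the camera images.
- orange_clip: Orange spring clip lying flat, a C from above, 9 mm thick, 45-70 g. Origin: bore centre, on the underside; z up, x out of the mouth, which starts roughly away from the robot. Back 46 mm wide at x=-25 mm; flared jaw tips 51 mm across at x=+23. Gap 18 mm at x=+8.5, bore for a 24 mm shaft, its back face at x=-12. The sprung jaws snap over the shaft under a 5-10 N push along x.
- clip_tab (a point): Middle of the top edge of the orange clip's upright grip tab, which stands behind its back: this point is at x=-40, y=0, z=+40 mm in the clip's frame. The tab is 24 mm long along the clip's x, 12 mm thick along its y, and reaches from the clip's underside to 40 mm above it.
- groove (a point): Mid-height of the groove, on the axis of the fixed upright steel spindle, 57 mm above the deck. Groove: round neck 24 mm wide, 22 mm high, between a collar (52 mm wide, top at z=46 mm) and a head (34 mm wide, z=68 to 79). The clip goes on from any side, level, underside at z=47 to 58, best 52. Round it a black cover 120 mm wide, lugs up to z=38 mm, on a grey foot 124 mm wide.
- blue_clip: A smaller blue clip of the same shape (jaws 36 mm across, same size of grip tab, centred 40 mm behind the bore), lying flat on the deck; it does not fit and stays where it is. Origin: bore centre, on the underside; x out of its mouth, z up.

How it is judged:
By the outcome, as a careful person would: the job done as asked, in the order asked, and still so for the second after the job is handed in, with the robot touching nothing.
It also fails if it takes over 37 s, if anything falls off the work surface, if the arm or the gripper's body presses on something with over 40 N, if the wrist force passes 120 N, or if a joint passes its speed limit or range.

## Working session

There is one attempt and no reset: what is moved stays moved. The work goes in short steps, Python scripts to look and compute and a shell command to move; the robot and the scene stay as the last step left them, time stands still between calls to the robot, and variables do not carry over. Pictures are saved under pics/ and viewed, and the job is handed in when it is done.

```bash
ls; mkdir -p pics; python3 - <<'E'
from cell import arm
import cv2,numpy as np
s=arm.observe();print(s)
for n in("scene","top"):
    im,d=arm.get_image(n);cv2.imwrite(f"pics/{n}0.png",im[...,::-1]);np.savez(f"pics/{n}0.npz",im=im,d=d)
    print(n,arm.camera_params(n),(d>0).mean())
    for l in("orange_clip","blue_clip","groove","clip_tab"):
        try:print(l,[(r['conf'],np.round(r['rect'])) for r in arm.look_for(n,l)][:3])
        except Exception as e:print(l,e)
print(arm.hold_point_z)
E
```

```text
pics
{'clock': 0.0, 'joints': array([-1.3085863 ,  0.43522414,  0.02494529,  1.57415146, -0.01160773,
        1.13399552, -0.07508932]), 'dq': array([-0.000477  ,  0.00088632,  0.00100331,  0.00060296,  0.00012997,
        0.00074164,  0.00192498]), 'joint_efforts': array([ 5.98166334e-04, -6.67842293e+01,  9.85074006e-01, -3.14461255e+01,
       -6.05414459e-02,  4.29993134e-02,  1.91194786e-04]), 'position': array([0.2228273 , 0.58334767, 0.22592292]), 'ee_rot': array([-5.69897618e-01, -3.08929703e+00,  2.55222399e-03]), 'force': array([ 0.19511777, -0.73247845,  0.53813006]), 'ft_torque': array([-0.00846257, -0.02060664,  0.01883956]), 'width': 0.9994215865173538}
scene {'fovy': 51.68487468185739, 'cx': 285.7196073521322, 'cy': 211.01514128094252, 'k1': -0.129833705983617, 'rvec': array([ 2.15960092, -0.46238153,  0.26720492]), 'tvec': array([-0.48649087,  0.18428743,  0.67599056])} 0.9881292517006802
orange_clip [(0.72, array([228., 178.,  34.,  26.]))]
blue_clip [(0.77, array([265., 214.,  28.,  19.]))]
groove [(0.58, array([348., 295.,  74.,  70.]))]
clip_tab [(0.66, array([230., 180.,  36.,  20.]))]
top {'fovy': 49.78770027273581, 'cx': 282.1034321782685, 'cy': 206.72649407845734, 'k1': -0.0036571618395250154, 'rvec': array([ 2.04712261, -2.1737581 ,  0.24138949]), 'tvec': array([0.05723777, 0.53034279, 0.92393323])} 0.9959268707482993
orange_clip [(0.78, array([183., 234.,  20.,  22.]))]
blue_clip [(0.77, array([251., 217.,  18.,  18.]))]
groove [(0.84, array([373., 195.,  52.,  49.]))]
clip_tab [(0.78, array([186., 231.,  24.,  32.]))]
0.0188
```

View pics/scene0.png

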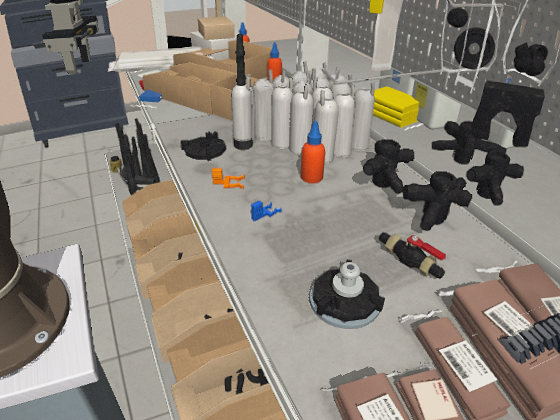

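View pics/top0.png

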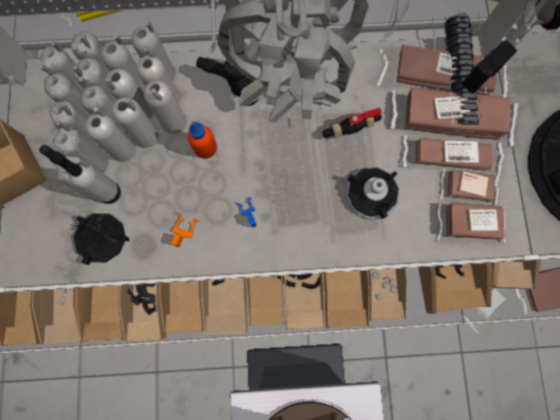

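The scene picture shows the orange clip at (228,178) with its tab on the left at (217,176), the blue clip at (263,211) and the spindle head at (349,268). In the top picture the orange clip is at (183,231) with its mouth pointing up, the blue clip at (249,213) and the spindle at (377,186). Next I'll turn these into positions.

```bash
cat > h.py <<'E'
import cv2,numpy as np
from cell import arm
def cam(n):
    p=arm.camera_params(n);f=210/np.tan(np.radians(p['fovy']/2));R=cv2.Rodrigues(p['rvec'])[0];return f,p['cx'],p['cy'],p['k1'],R,p['tvec']
def rays(n,uv):
    f,cx,cy,k,R,t=cam(n);uv=np.atleast_2d(uv).astype(float);K=np.array([[f,0,cx],[0,f,cy],[0,0,1]])
    return cv2.undistortPoints(uv[:,None],K,np.array([k,0,0,0.]))[:,0]
def world(n,uv,d):
    f,cx,cy,k,R,t=cam(n);r=rays(n,uv);P=np.c_[r,np.ones(len(r))]*np.atleast_1d(d)[:,None];return (P-t)@R
def proj(n,P):
    f,cx,cy,k,R,t=cam(n);K=np.array([[f,0,cx],[0,f,cy],[0,0,1]])
    return cv2.projectPoints(np.atleast_2d(P).astype(float),R,t,K,np.array([k,0,0,0.]))[0][:,0]
def tri(uvs):
    A=[];b=[]
    for n,uv in uvs:
        f,cx,cy,k,R,t=cam(n);x,y=rays(n,uv)[0]
        for c,i in((x,0),(y,1)):
            A.append(R[i]-c*R[2]);b.append(c*t[2]-t[i])
    A=np.array(A);b=np.array(b);s=np.linalg.lstsq(A,b,rcond=None);return s[0],A@s[0]-b
def cloud(n,im,d,m):
    v,u=np.nonzero(m&(d>0));return world(n,np.c_[u,v],d[v,u])
def onz(n,uv,z):
    f,cx,cy,k,R,t=cam(n);r=np.r_[rays(n,uv)[0],1]@R;c=-t@R;return c+r*(z-c[2])/r[2]
def cmask(im,col):
    h=cv2.cvtColor(im,cv2.COLOR_RGB2HSV).astype(int)
    lo,hi=(8,22) if col=='o' else (105,125)
    return (h[...,0]>=lo)&(h[...,0]<=hi)&(h[...,1]>150)&(h[...,2]>70)
E
python3 - <<'E'
from h import *
np.set_printoptions(precision=4,suppress=True)
for n,bo,bb,bg in(("scene",(205,160,250,192),(245,198,285,224),(330,258,370,300)),("top",(165,208,203,250),(235,195,262,230),(360,172,395,212))):
    z=np.load(f"pics/{n}0.npz");im,d=z['im'],z['d']
    for c,b in(('o',bo),('b',bb)):
        m=np.zeros(d.shape,bool);m[b[1]:b[3],b[0]:b[2]]=1;m&=cmask(im,c)
        P=cloud(n,im,d,m);print(n,c,len(P),P.min(0),P.max(0))
        hi=P[P[:,2]>.03];print(' tab top',len(hi),hi.mean(0),hi.min(0),hi.max(0)); lo=P[P[:,2]<.02];print(' low',len(lo),lo.mean(0),lo.min(0),lo.max(0))
    P=cloud(n,im,d,np.pad(np.ones((bg[3]-bg[1],bg[2]-bg[0]),bool),((bg[1],420-bg[3]),(bg[0],560-bg[2]))))
    for a,c in((.073,.09),(.04,.05),(.05,.065)):
        q=P[(P[:,2]>a)&(P[:,2]<c)]; 
        if len(q):print(' sp',a,len(q),q.mean(0),q.min(0),q.max(0))
    D=cloud(n,im,d,np.pad(np.ones((8,8),bool),((180,232),(300,252))));print('deck',D.mean(0))
    x0,y0,x1,y1=bo[0]-15,bo[1]-15,bo[2]+45,bo[3]+40
    cv2.imwrite(f"pics/{n}_oz.png",cv2.resize(im[y0:y1,x0:x1,::-1],None,fx=8,fy=8,interpolation=cv2.INTER_NEAREST)[:600,:800])
    x0,y0,x1,y1=bg[0]-25,bg[1]-15,bg[2]+25,bg[3]+35
    cv2.imwrite(f"pics/{n}_gz.png",cv2.resize(im[y0:y1,x0:x1,::-1],None,fx=6,fy=6,interpolation=cv2.INTER_NEAREST)[:600,:800])
E
```

```text
scene o 330 [ 0.4657  0.2145 -0.0022] [0.5483 0.3042 0.0419]
 tab top 61 [0.476  0.2591 0.0369] [0.4657 0.2529 0.0302] [0.4884 0.2699 0.0419]
 low 236 [0.5015 0.2502 0.0078] [ 0.466   0.2145 -0.0022] [0.5483 0.3042 0.0193]
scene b 273 [0.4991 0.0848 0.0001] [0.5664 0.1294 0.0413]
 tab top 71 [0.51   0.0911 0.0369] [0.4998 0.0851 0.0301] [0.5218 0.1007 0.0413]
 low 167 [0.53   0.0969 0.0096] [0.4992 0.0848 0.0001] [0.5664 0.1294 0.0199]
 sp 0.073 254 [ 0.5606 -0.1876  0.0784] [ 0.5459 -0.2014  0.073 ] [ 0.5794 -0.1692  0.082 ]
 sp 0.04 445 [ 0.5559 -0.1923  0.0458] [ 0.5212 -0.2109  0.04  ] [ 0.5877 -0.1583  0.0497]
 sp 0.05 95 [ 0.5576 -0.1916  0.0568] [ 0.5508 -0.1972  0.05  ] [ 0.5706 -0.1776  0.0646]
deck [0.6666 0.1803 0.0008]
top o 308 [ 0.4674  0.2159 -0.0028] [0.5456 0.2794 0.0456]
 tab top 68 [0.4791 0.26   0.0392] [0.4681 0.2516 0.0312] [0.49   0.2693 0.0456]
 low 224 [0.5064 0.2503 0.0085] [ 0.4691  0.2159 -0.0028] [0.5456 0.2794 0.0196]
top b 113 [ 0.5014  0.0886 -0.0026] [0.5592 0.1207 0.0443]
 tab top 50 [0.5126 0.0947 0.0396] [0.5014 0.0886 0.031 ] [0.5254 0.1013 0.0443]
 low 61 [0.5384 0.1043 0.0085] [ 0.5124  0.0908 -0.0026] [0.5592 0.1207 0.0134]
 sp 0.073 181 [ 0.5639 -0.1841  0.0789] [ 0.5486 -0.2011  0.0733] [ 0.5799 -0.1679  0.0844]
 sp 0.04 253 [ 0.5557 -0.1823  0.0461] [ 0.5157 -0.2231  0.0401] [ 0.5914 -0.1594  0.0499]
 sp 0.05 16 [ 0.5605 -0.1772  0.0513] [ 0.5481 -0.2053  0.0501] [ 0.5875 -0.1631  0.0541]
deck [ 0.5977 -0.0287  0.0005]
```

```bash
python3 - <<'E'
from h import *
from scipy.optimize import least_squares
np.set_printoptions(precision=4,suppress=True)
# fit clip pose: flat part by joint silhouette rendering in both views
def model(s=1.0):
    # polygons C approx, for orange
    prisms=[]
    return prisms
def pts(x,y,th,P): 
    c,s_=np.cos(th),np.sin(th);return np.c_[x+c*P[:,0]-s_*P[:,1],y+s_*P[:,0]+c*P[:,1],P[:,2]]
def box(x0,x1,y0,y1,z0,z1): return np.array([[a,b,c] for a in(x0,x1) for b in(y0,y1) for c in(z0,z1)])/1000
parts=[box(-52,-28,-6,6,0,40),box(-32,-24,-6,6,0,9),box(-25,-12,-23,23,0,9)]
for s in(1,-1):
    parts.append(box(-14,8.5,*sorted((s*12,s*23)),0,9))
    parts.append(np.array([[a,s*b,c] for a,b in((8.5,9),(8.5,21),(23,25.5),(23,17)) for c in(0,9)])/1000)
S=4
data={}
for n,b in(("scene",(205,160,250,192)),("top",(165,208,203,250))):
    z=np.load(f"pics/{n}0.npz");m=np.zeros((420,560),bool);m[b[1]:b[3],b[0]:b[2]]=1;m&=cmask(z['im'],'o');data[n]=m
def rend(n,p):
    im=np.zeros((420*S,560*S),np.uint8)
    for Q in parts:
        h=cv2.convexHull(((proj(n,pts(*p,Q))+.5)*S).astype(np.int32));cv2.fillConvexPoly(im,h,255)
    return cv2.resize(im,(560,420),interpolation=cv2.INTER_AREA)/255.
def cost(p,ns=("scene","top")):
    return sum(np.abs(rend(n,p)-data[n]).sum() for n in ns)
from scipy.optimize import minimize
for ns in(("scene","top"),("scene",),("top",)):
    best=None
    for th in np.radians([-40,-20,0]):
        x0=np.array([.478+.04*np.cos(th),.26+.04*np.sin(th),th])
        r=minimize(cost,x0,args=(ns,),method='Nelder-Mead',options=dict(initial_simplex=x0+np.array([[0,0,0],[.01,0,0],[0,.01,0],[0,0,.3]]),xatol=1e-5))
        if best is None or r.fun<best.fun:best=r
    p=best.x;print(ns,p,np.degrees(p[2]),best.fun,'tab',pts(*p,np.array([[-.04,0,.04]])))
E
```

```text
Traceback (most recent call last):
  File "h.py", line 11, in proj
    f,cx,cy,k,R,t=cam(n);K=np.array([[f,0,cx],[0,f,cy],[0,0,1]])
                  ~~~^^^
  File "h.py", line 4, in cam
    p=arm.camera_params(n);f=210/np.tan(np.radians(p['fovy']/2));R=cv2.Rodrigues(p['rvec'])[0];return f,p['cx'],p['cy'],p['k1'],R,p['tvec']
ValueError: time passes only in moves, steps and waits
```

View pics/top_oz.png

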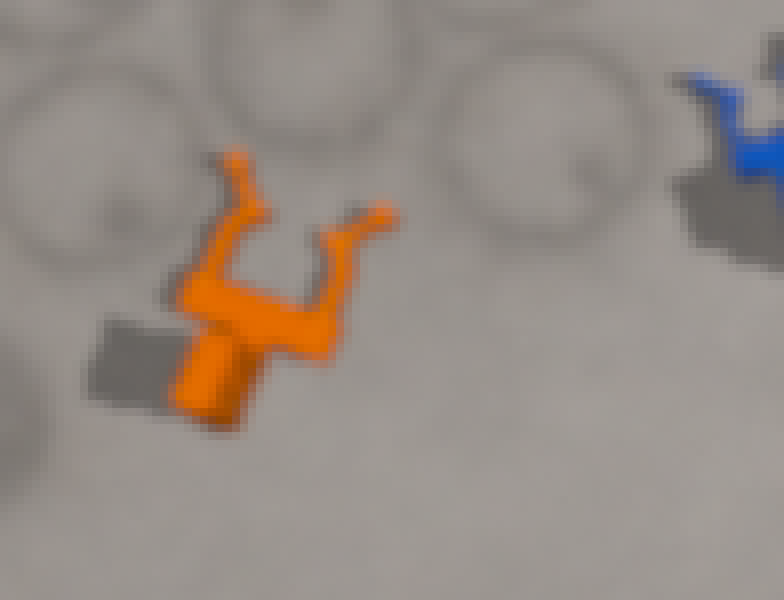

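View pics/scene_gz.png

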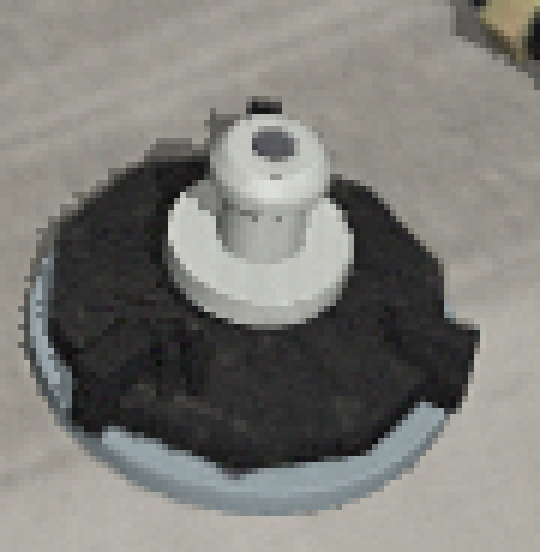

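The zoomed top view shows the orange clip's back and tab at the lower left and its jaws opening to the upper right. The zoomed scene view shows the head, neck and collar standing in the black cover with nothing around them. I'll cache the camera parameters and fit both by silhouette.

```bash
python3 - <<'E'
s=open('h.py').read()
s=s.replace("def cam(n):","_c={}\ndef cam(n):\n    if n not in _c:_c[n]=_cam(n)\n    return _c[n]\ndef _cam(n):")
s+='''
from scipy.optimize import minimize
def pts(p,P):
    x,y,th=p[:3];z=p[3] if len(p)>3 else 0
    c,s_=np.cos(th),np.sin(th);return np.c_[x+c*P[:,0]-s_*P[:,1],y+s_*P[:,0]+c*P[:,1],P[:,2]+z]
def box(x0,x1,y0,y1,z0,z1): return np.array([[a,b,c] for a in(x0,x1) for b in(y0,y1) for c in(z0,z1)])/1000
clip=[box(-52,-28,-6,6,0,40),box(-32,-24,-6,6,0,9),box(-25,-12,-23,23,0,9)]
for s in(1,-1):
    for poly in (((-14,13),(-14,20),(0,18),(0,12)),((0,12),(0,18),(9,16),(8.5,9)),((6,10),(10,9),(23,21),(21,25.5),(9,15))):
        clip.append(np.array([[a,s*b,c] for a,b in poly for c in(0,9)])/1000)
def cyl(r,z0,z1):
    a=np.linspace(0,2*np.pi,48,endpoint=False);return np.concatenate([np.c_[r*np.cos(a),r*np.sin(a),a*0+z] for z in(z0,z1)])
S=4
def rend(n,parts,p):
    im=np.zeros((420*S,560*S),np.uint8)
    for Q in parts:
        h=cv2.convexHull(((proj(n,pts(p,Q))+.5)*S).astype(np.int32));cv2.fillConvexPoly(im,h,255)
    return cv2.resize(im,(560,420),interpolation=cv2.INTER_AREA)/255.
def fit(parts,data,x0,step,roi=None):
    def cost(p): return sum(np.abs(rend(n,parts,p)-m).sum() for n,m in data.items())
    x0=np.array(x0,float);sx=np.vstack([x0]+[x0+np.eye(len(x0))[i]*step[i] for i in range(len(x0))])
    return minimize(cost,x0,method='Nelder-Mead',options=dict(initial_simplex=sx,xatol=1e-5,fatol=.05))
'''
open('h.py','w').write(s)
E
cat > f.py <<'E'
from h import *
np.set_printoptions(precision=4,suppress=True)
B={"scene":((205,160,250,192),(330,258,370,313)),"top":((165,208,203,250),(360,172,395,208))}
d={};g={}
for n,(b,q) in B.items():
    im=np.load(f"pics/{n}0.npz")['im'];m=np.zeros((420,560),bool);m[b[1]:b[3],b[0]:b[2]]=1;d[n]=m&cmask(im,'o')
    m=np.zeros((420,560),bool);m[q[1]:q[3],q[0]:q[2]]=1
    gr=im.mean(2); k=np.uint8(m&(gr>100)); 
    nl,lab,st,_=cv2.connectedComponentsWithStats(k); i=1+np.argmax(st[1:,4]); g[n]=cv2.morphologyEx(np.uint8(lab==i),cv2.MORPH_CLOSE,np.ones((7,7)))>0
    cv2.imwrite(f"pics/m_{n}.png",cv2.resize(np.uint8(g[n])[q[1]-15:q[3]+15,q[0]-15:q[2]+15]*255,None,fx=5,fy=5))
for ns in(("scene","top"),("scene",),("top",)):
    dd={n:d[n] for n in ns}
    R=[fit(clip,dd,[.478+.04*np.cos(t),.26+.04*np.sin(t),t],[.01,.01,.2]) for t in np.radians([-35,-15,5])]
    r=min(R,key=lambda r:r.fun);print('clip',ns,r.x,np.degrees(r.x[2]),r.fun,'tab',pts(r.x,np.array([[-.04,0,.04]])))
    dd={n:g[n] for n in ns}
    for zb in(.036,.04):
        r=fit([cyl(.017,.068,.077),cyl(.014,.077,.079),cyl(.012,.046,.068),cyl(.026,zb,.046)],dd,[.563,-.185,0],[.01,.01,0.1]);print('sp',zb,r.x,r.fun)
E
python3 f.py; python3 -c "
import cv2,numpy as np
a,b=cv2.imread('pics/m_scene.png'),cv2.imread('pics/m_top.png');h=max(a.shape[0],b.shape[0])
f=lambda i:np.pad(i,((0,h-i.shape[0]),(0,10),(0,0)),constant_values=128)
cv2.imwrite('pics/m.png',np.hstack([f(a),f(b)]))"
```

```text
clip ('scene', 'top') [ 0.5154  0.2473 -0.4008] -22.96213069812242 179.94901960784313 tab [[0.4786 0.2629 0.04  ]]
sp 0.036 [ 0.5647 -0.1832  0.0015] 463.2313725490196
sp 0.04 [ 0.5639 -0.1844  0.0231] 470.2549019607843
clip ('scene',) [ 0.5156  0.2492 -0.3974] -22.76665090015231 82.74509803921568 tab [[0.4787 0.2646 0.04  ]]
sp 0.036 [ 0.566  -0.1812 -0.05  ] 387.6823529411765
sp 0.04 [ 0.5637 -0.184   0.0415] 428.0078431372549
clip ('top',) [ 0.5169  0.2468 -0.3984] -22.825022062977105 84.53725490196078 tab [[0.48   0.2623 0.04  ]]
sp 0.036 [ 0.5649 -0.1852  0.0369] 50.07058823529412
sp 0.04 [ 0.5648 -0.1848  0.0561] 38.28627450980392
```

View pics/m.png

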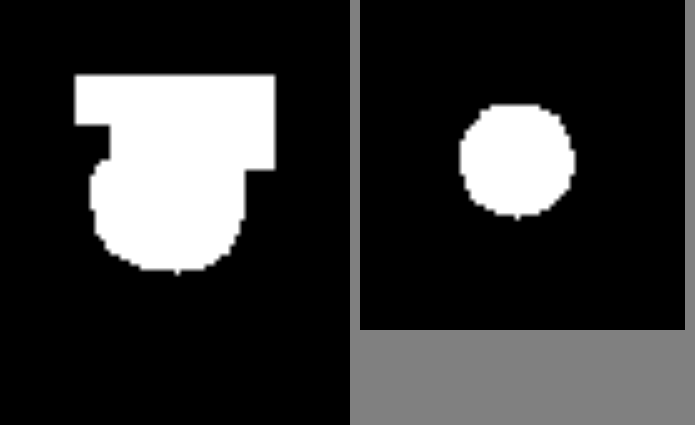

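The top mask is clean, but the scene mask leaks into the pale deck at its upper part, so I'll redo the spindle with a better mask. I'll also overlay the clip fit as a check.

```bash
cat > f2.py <<'E'
from h import *
np.set_printoptions(precision=4,suppress=True)
im=np.load("pics/scene0.npz")['im'];dp=np.load("pics/scene0.npz")['d']
v,u=np.mgrid[:420,:560];P=world("scene",np.c_[u.ravel(),v.ravel()],dp.ravel()).reshape(420,560,3)
m=(P[...,2]>.032)&(np.hypot(P[...,0]-.563,P[...,1]+.186)<.04)&(im.mean(2)>75)
k=cv2.morphologyEx(np.uint8(m),cv2.MORPH_CLOSE,np.ones((5,5)))
nl,lab,st,_=cv2.connectedComponentsWithStats(k);k=lab==1+np.argmax(st[1:,4])
for zb in(.034,.036,.038,.04):
    r=fit([cyl(.017,.068,.075),cyl(.014,.075,.079),cyl(.012,.046,.068),cyl(.026,zb,.046)],{"scene":k},[.563,-.185,0],[.01,.01,0.1]);print('sp',zb,r.x,r.fun,k.sum())
sp=r.x
# overlay
for n,c in(("scene",(340,235)),("top",(250,215))):
    im=np.load(f"pics/{n}0.npz")['im'][...,::-1].copy();big=cv2.resize(im,None,fx=6,fy=6,interpolation=cv2.INTER_NEAREST)
    for parts,p in((clip,[.5154,.2473,-.4008]),([cyl(.017,.068,.075),cyl(.012,.046,.068),cyl(.026,.036,.046)],[.5647,-.1845,0])):
        for Q in parts:
            h=cv2.convexHull(((proj(n,pts(p,Q))+.5)*6).astype(np.int32));cv2.polylines(big,[h],True,(0,255,0),1)
    o=(195,150) if n=="scene" else(150,200)
    q=(315,245) if n=="scene" else(345,160)
    f=lambda o:big[o[1]*6:o[1]*6+360,o[0]*6:o[0]*6+390]
    cv2.imwrite(f"pics/ov_{n}.png",np.hstack([f(o),f(q)]))
E
python3 f2.py
```

```text
sp 0.034 [ 0.5647 -0.1826  0.0512] 57.41176470588235 848
sp 0.036 [ 0.5637 -0.1839  0.0065] 38.54117647058823 848
sp 0.038 [ 0.563  -0.1847  0.0601] 31.184313725490195 848
sp 0.04 [ 0.5627 -0.1852  0.031 ] 39.97254901960784 848
```

```bash
python3 -c "
import cv2,numpy as np
cv2.imwrite('pics/ov.png',cv2.resize(np.vstack([cv2.imread('pics/ov_scene.png'),cv2.imread('pics/ov_top.png')]),(650,600)))"
```

```text
(no output)
```

View pics/ov.png

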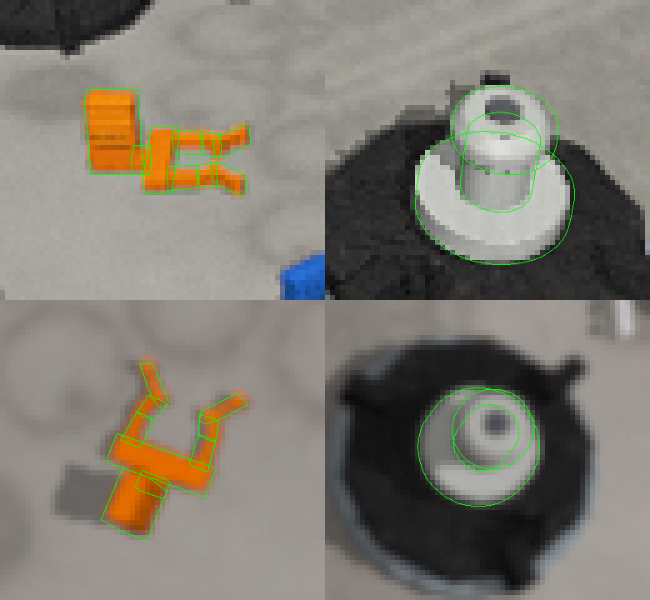

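The outlines match in both views. The clip is at (0.5155, 0.2473) with yaw −23°, its tab at (0.4786, 0.263), and the spindle at (0.564, −0.1845). The tool is already nearly aligned with the clip, with its x opposite to the clip's. Next I'll check obstacle clearance along the path and work out the shifts.

```bash
cat >> h.py <<'E'
def tool(s=None):
    s=s or arm.observe();return s['position'],cv2.Rodrigues(np.array(s['ee_rot']))[0]
def togo(target,yaw=None,clipyaw=None):
    """shift in tool axes to target; turn (deg, tool rotvec) so that tool z is down, tool x = -clip x"""
    p,R=tool();sh=R.T@(np.array(target)-p)
    t=clipyaw;x=-np.array([np.cos(t),np.sin(t),0]);z=np.array([0,0,-1.]);Rd=np.c_[x,np.cross(z,x),z]
    return sh*1000,np.degrees(cv2.Rodrigues(R.T@Rd)[0].ravel())
E
python3 - <<'E'
from h import *
np.set_printoptions(precision=4,suppress=True)
p,R=tool();print(R)
t=np.radians(-23)
print(togo([.4786,.2629,.10],clipyaw=t))
P=np.concatenate([cloud(n,None,(d:=np.load(f"pics/{n}0.npz")['d']),d>0) for n in("scene","top")])
def mx(a,b,r):
    a,b=np.array(a),np.array(b);s=np.clip(((P[:,:2]-a)@(b-a))/((b-a)@(b-a)),0,1);k=np.hypot(*(P[:,:2]-a-s[:,None]*(b-a)).T)<r
    q=P[k];o=np.argsort(-q[:,2])[:8];return q[o]
print(mx([.3,.49],[.4786,.2629],.13));print(mx([.4786,.2629],[.46,-.14],.13)); print(mx([.46,-.14],[.53,-.17],.13))
E
```

```text
[[-0.9342  0.3569 -0.    ]
 [ 0.3569  0.9342 -0.0001]
 [ 0.     -0.0001 -1.    ]]
(array([-353.317 , -208.5828,  126.7038]), array([-0.0044,  0.    ,  2.0914]))
[[0.1964 0.555  0.4008]
 [0.201  0.5516 0.4007]
 [0.1917 0.5606 0.4007]
 [0.2078 0.5464 0.4005]
 [0.1986 0.5558 0.4004]
 [0.194  0.5603 0.4004]
 [0.2032 0.5521 0.4003]
 [0.2122 0.5471 0.3998]]
[[0.5099 0.0175 0.7313]
 [0.5102 0.0182 0.7309]
 [0.5104 0.0203 0.7307]
 [0.5102 0.0168 0.7307]
 [0.5091 0.0197 0.7302]
 [0.5101 0.0217 0.7301]
 [0.5141 0.0222 0.73  ]
 [0.5131 0.0187 0.73  ]]
[[ 0.5393 -0.0333  0.6525]
 [ 0.5375 -0.0323  0.6522]
 [ 0.5415 -0.0345  0.652 ]
 [ 0.5407 -0.0335  0.6518]
 [ 0.5417 -0.0336  0.6517]
 [ 0.536  -0.0313  0.6516]
 [ 0.5389 -0.0325  0.6516]
 [ 0.5314 -0.0292  0.6512]]
```

```bash
python3 - <<'E'
from h import *
np.set_printoptions(precision=3,suppress=True,linewidth=250)
for n in("scene","top"):
    d=np.load(f"pics/{n}0.npz")['d'];P=cloud(n,None,d,d>0)
    xs=np.arange(.1,1.0,.05);ys=np.arange(.7,-.5,-.05);print(n,'cam',-cam(n)[4].T@cam(n)[5]);print('      y:',np.round(ys,2))
    for x in xs:
        r=[]
        for y in ys:
            k=(abs(P[:,0]-x)<.025)&(abs(P[:,1]-y)<.025);r.append(f"{P[k,2].max()*100:4.0f}" if k.any() else "   .")
        print(f"{x:.2f}"," ".join(r))
print(proj("top",[.51,.018,.73]),proj("scene",[.51,.018,.73]))
E
```

```text
scene cam [ 0.245 -0.599  0.556]
      y: [ 0.7   0.65  0.6   0.55  0.5   0.45  0.4   0.35  0.3   0.25  0.2   0.15  0.1   0.05 -0.   -0.05 -0.1  -0.15 -0.2  -0.25 -0.3  -0.35 -0.4  -0.45]
0.10  -84  -84  -84  -84  -84  -84  -84  -84  -84  -84    .    0    2   23   21    6    2    0    .    .    .    .    .    .
0.15  -84  -84  -84   39   34  -84  -84  -84  -84  -84    .    0    0    0    0    0    0    0    .    .    .    .    .    .
0.20  -84  -84   40   40   34  -84  -84  -84  -84  -84  -84    .    .    .    .    .    .    .    .    .    .    .    .    .
0.25   33   34   39   40   39  -39  -37  -39  -38  -37  -39  -37  -39  -37  -38  -39    .    .    .    .    .    .    .    .
0.30  -39   34   32  -39  -34  -39  -35  -39  -36  -35  -39  -35  -39  -35  -35  -39  -34    .    .    .    .    .    .    .
0.35    .  -33    .    .  -33    .  -33  -44  -33  -33    .  -33  -44  -33  -33  -44  -33    .    .    .    .    .    .    .
0.40    0    0    0    0    0    0    0    0    0    0    0    0    0    0    0    0    0    0    0    0    0    0    .    .
0.45    0    0    0    0    2    3   
[... 3112 characters left out ...]
  6    4    2   41   41   42    7
0.75    1    9   10    1   17   20   19   18   20   20    1    1   48   38    1    1    4   45    7    2    6   44   44    7
0.80    0    1    1    1   20   19   20   19   17   17    1    1   11    8    1    0    5    1    1    1    6    7    7    7
0.85    0    1    1    0   18   19   18   20   19   18    7   11   11    6    0    .    8    1    1    5    5    5    7    7
0.90    3   10    1   28   31   30   30   29   29   28   28   28   27    0    .    .    1    1    1    2    5    5    7    7
0.95    .   11    1    .    1    .    .    1   14    1    1    1    .    .    .    .    .    0    1    1    1    3    7    7
[[298.234  32.91 ]] [[ 273.909 -213.595]]
```

A milking cluster hangs at x 0.48–0.78, y −0.07 to 0.12, mostly above z = 0.3, so I'll keep the arm low and near x ≈ 0.45 while crossing. I'm moving over the tab now.

```bash
python3 -m pendant '[[[-0.044,-0.026,0.008],[0,0,0.26],0.07],[[-0.044,-0.026,0.012],[0,0,0.26],0.06],[[-0.044,-0.026,0.012],[0,0,0.26],0.06],[[-0.044,-0.026,0.012],[0,0,0.26],0.06],[[-0.044,-0.026,0.012],[0,0,0.26],0.06],[[-0.044,-0.026,0.012],[0,0,0.26],0.06],[[-0.044,-0.026,0.012],[0,0,0.26],0.06],[[-0.044,-0.026,0.012],[0,0,0.26],0.06],[[0,0,0],[0,0,0],0.06],[[0,0,0],[0,0,0],0.06]]' 40
python3 - <<'E'
from h import *
np.set_printoptions(precision=4,suppress=True)
t=np.radians(-23);print(arm.observe()['joints']);print(togo([.4786,.2629,.0085],clipyaw=t))
im,d=arm.get_image("top");cv2.imwrite("pics/top1.png",im[...,::-1]);im,d=arm.get_image("scene");cv2.imwrite("pics/scene1.png",im[...,::-1])
E
```

```text
clock: 1.75
position: [0.4723, 0.2604, 0.1348]
ee_rot: [-0.626, -3.078, -0.001]
force: [0.3, 1.1, 0.1]
width: 0.651
[-0.6955  0.3941  0.1233  1.9019 -0.0636  0.8491  0.6297]
(array([ -4.8318,   4.6977, 126.3294]), array([ 0.0247, -0.0192, -0.002 ]))
```

View pics/scene1.png

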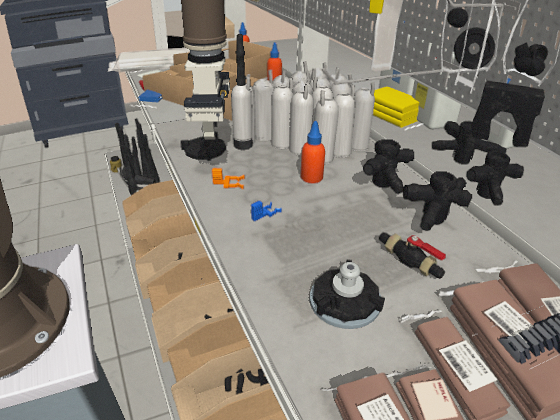

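View pics/top1.png

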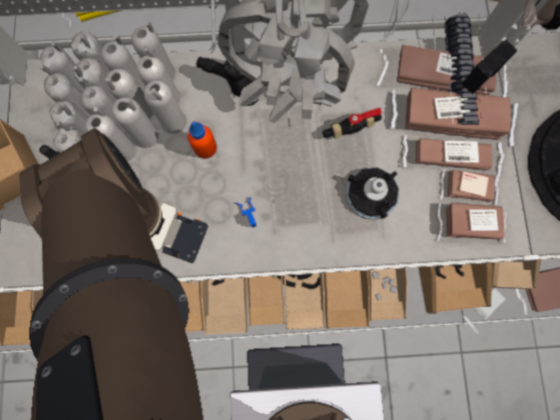

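The scene picture shows the gripper at (205,105), just behind and above the clip at (228,178). The top picture shows its body covering the clip at (185,238). I'll descend in two steps.

```bash
python3 -m pendant '[[[-0.002,0.002,0.03],[0,0,0],0.06],[[-0.002,0.002,0.03],[0,0,0],0.06],[[-0.001,0.001,0.02],[0,0,0],0.06],[[0,0,0],[0,0,0],0.06],[[0,0,0],[0,0,0],0.06]]'
python3 - <<'E'
from h import *
np.set_printoptions(precision=4,suppress=True)
t=np.radians(-23);print(togo([.4786,.2629,.0085],clipyaw=t))
a,d=arm.get_image("scene")
cv2.imwrite("pics/s2.png",cv2.resize(a[130:215,170:285,::-1],None,fx=6,fy=6,interpolation=cv2.INTER_CUBIC))
E
```

```text
clock: 2.48
position: [0.4791, 0.2636, 0.0556]
ee_rot: [0.624, 3.078, 0.002]
force: [1.0, 0.6, -0.1]
width: 0.656
(array([ 0.1766, -0.9303, 47.0923]), array([0.0617, 0.0218, 0.0871]))
```

View pics/s2.png

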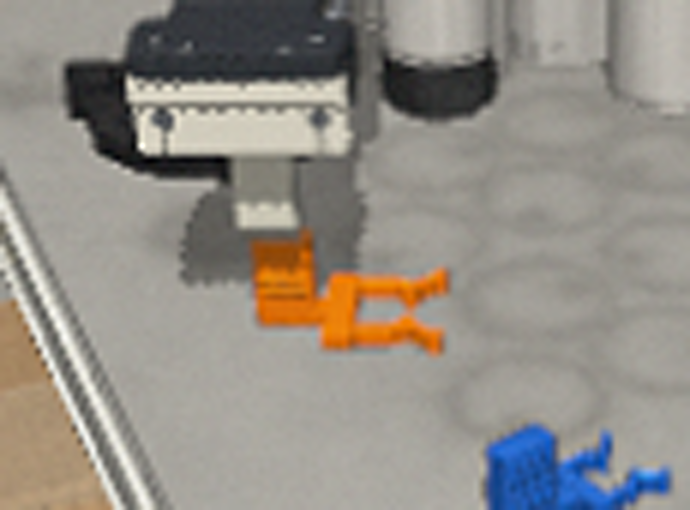

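The near finger, at about (265,205) in the crop, is lined up with the tab at (285,280). I'll go down and close.

```bash
python3 -m pendant '[[[0,-0.001,0.02],[0,0,0],0.06],[[0,0,0.02],[0,0,0],0.06],[[0,0,0.006],[0,0,0],0.06],[[0,0,0],[0,0,0],0.06],[[0,0,0],[0,0,0],0.0],[[0,0,0],[0,0,0],0.0],[[0,0,0],[0,0,0],0.0],[[0,0,0],[0,0,0],0.0],[[0,0,0],[0,0,0],0.0],[[0,0,0],[0,0,0],0.0]]' 45
python3 - <<'E'
from h import *
np.set_printoptions(precision=4,suppress=True)
print(arm.observe()['width']*.0918)
a,d=arm.get_image("scene")
cv2.imwrite("pics/s3.png",cv2.resize(a[130:215,170:285,::-1],None,fx=6,fy=6,interpolation=cv2.INTER_CUBIC))
a,d=arm.get_image("top");P=cloud("top",None,d,(d>0));k=(P[:,0]>.1)&(P[:,2]>.15)&(P[:,1]>.15)&(P[:,0]<.75);Q=P[k]
for z in np.arange(.2,.9,.1):
    q=Q[(Q[:,2]>z)&(Q[:,2]<z+.1)&(Q[:,0]<.58)];print(z,len(q),q.min(0) if len(q) else '',q.max(0) if len(q) else '')
E
```

```text
clock: 3.78
position: [0.4786, 0.2617, 0.0087]
ee_rot: [-0.626, -3.079, -0.0]
force: [-0.5, 0.4, 1.5]
width: 0.131
0.01200619305658611
0.2 359 [0.446  0.2179 0.202 ] [0.5137 0.236  0.2943]
0.30000000000000004 224 [0.4466 0.1888 0.351 ] [0.5439 0.3106 0.3999]
0.4000000000000001 2477 [0.4162 0.1768 0.4002] [0.5393 0.3204 0.4999]
0.5000000000000001 1934 [0.3426 0.15   0.5   ] [0.4649 0.2684 0.6   ]
0.6000000000000001 6343 [0.3339 0.15   0.6   ] [0.415  0.2482 0.7   ]
0.7000000000000002 7107 [0.2767 0.15   0.7   ] [0.3525 0.2137 0.7907]
0.8000000000000003 0
```

View pics/s3.png

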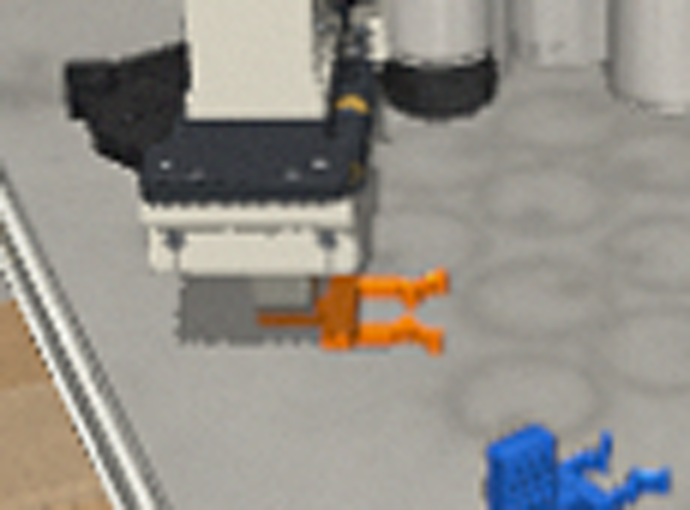

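The tab is held at 12.0 mm and the clip is lying straight. Before carrying it across I'll check arm clearance to the hanging cluster, by rotating the observed arm cloud to the goal azimuth.

```bash
python3 - <<'E'
from h import *
from scipy.spatial import cKDTree
np.set_printoptions(precision=3,suppress=True)
d0=np.load("pics/top0.npz")['d'];P0=cloud("top",None,d0,d0>0);s0=np.load("pics/scene0.npz")['d'];P0=np.r_[P0,cloud("scene",None,s0,s0>0)]
C=P0[(P0[:,2]>.25)&(P0[:,0]>.42)&(P0[:,0]<.9)&(abs(P0[:,1])<.2)]
for z in np.arange(.25,.85,.05):
    q=C[(C[:,2]>z)&(C[:,2]<z+.05)];print(round(z,2),len(q),q.min(0) if len(q) else '',q.max(0) if len(q) else '')
a,d=arm.get_image("top");A=cloud("top",None,d,(d>0)&(d<d0-.05));A=A[A[:,2]>.08]
b,e=arm.get_image("scene");A2=cloud("scene",None,e,(e>0)&(e<s0-.05));A=np.r_[A,A2[A2[:,2]>.08]]
p=arm.observe()['position'];az=np.arctan2(p[1],p[0]);T=cKDTree(C)
for tx,ty,dz in((.43,.2,.08),(.43,.1,.08),(.43,0,.08),(.43,-.1,.08),(.45,-.14,.08),(.50,-.157,.05),(.527,-.169,.05)):
    g=np.arctan2(ty,tx)-az;c,s=np.cos(g),np.sin(g);Q=A@np.array([[c,-s,0],[s,c,0],[0,0,1]]).T
    Q=Q+[0,0,dz];dr=np.hypot(tx,ty)-np.hypot(*p[:2]);u=np.array([tx,ty,0])/np.hypot(tx,ty)
    Q=Q+u*dr*np.clip(np.hypot(Q[:,0],Q[:,1])/.5,0,1)[:,None]
    dd,i=T.query(Q);j=dd.argmin();print((tx,ty),dd[j],Q[j],C[i[j]])
E
```

```text
0.25 2371 [ 0.873 -0.2    0.256] [0.9 0.2 0.3]
0.3 3277 [ 0.598 -0.2    0.3  ] [0.892 0.195 0.35 ]
0.35 4496 [ 0.73 -0.2   0.35] [0.892 0.196 0.4  ]
0.4 4721 [ 0.716 -0.2    0.4  ] [0.892 0.186 0.45 ]
0.45 1219 [ 0.643 -0.189  0.45 ] [0.892 0.112 0.499]
0.5 26 [ 0.536 -0.026  0.501] [0.646 0.112 0.55 ]
0.55 1365 [ 0.519 -0.06   0.55 ] [0.649 0.085 0.6  ]
0.6 4927 [ 0.493 -0.058  0.6  ] [0.622 0.088 0.65 ]
0.65 4319 [ 0.479 -0.05   0.65 ] [0.6   0.082 0.7  ]
0.7 1941 [ 0.502 -0.008  0.7  ] [0.559 0.032 0.731]
0.75 0  
0.8 0  
(0.43, 0.2) 0.12774574067318992 [0.447 0.155 0.54 ] [0.518 0.069 0.603]
(0.43, 0.1) 0.09277076657388766 [0.441 0.054 0.538] [0.494 0.039 0.613]
(0.43, 0) 0.08754002356652917 [ 0.466 -0.033  0.497] [ 0.536 -0.026  0.549]
(0.43, -0.1) 0.08853521464420187 [ 0.468 -0.062  0.505] [ 0.536 -0.026  0.549]
(0.45, -0.14) 0.09842767636229592 [ 0.474 -0.099  0.528] [ 0.536 -0.027  0.552]
(0.5, -0.157) 0.09725159429218505 [ 0.505 -0.11   0.511] [ 0.536 -0.026  0.549]
(0.527, -0.169) 0.10018520452158827 [ 0.517 -0.119  0.515] [ 0.539 -0.027  0.55 ]
```

The estimated margin is about 9 cm, so I'll cross at x ≈ 0.42. First I'll lift and retract.

```bash
python3 -m pendant '[[[0,0,-0.01],[0,0,0],0.0],[[0,0,-0.02],[0,0,0],0.0],[[0.005,-0.01,-0.025],[0,0,0],0.0],[[0.013,-0.03,-0.026],[0,0,0],0.0],[[0.012,-0.04,0],[0,0,0],0.0],[[0,0,0],[0,0,0],0.0]]'
python3 - <<'E'
from h import *
np.set_printoptions(precision=4,suppress=True)
print(arm.observe()['width']*.0918,togo([.42,-.12,.09],clipyaw=np.radians(-23)))
a,d=arm.get_image("scene");cv2.imwrite("pics/s4.png",a[...,::-1])
E
```

```text
clock: 4.72
position: [0.4178, 0.1973, 0.0904]
ee_rot: [-0.629, -3.077, 0.002]
force: [0.9, 0.7, 0.1]
width: 0.125
0.011501526196893659 (array([-126.5176, -290.9796,    0.701 ]), array([-0.0784, -0.0492, -0.0982]))
```

View pics/s4.png

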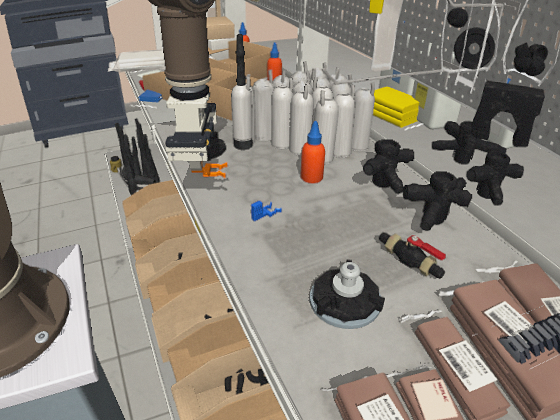

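The orange clip is held and lifted, at (212,170), and the blue clip hasn't moved from (265,211). I'll cross now.

```bash
python3 -m pendant '[[[-0.009,-0.02,0],[0,0,0],0.0],[[-0.016,-0.037,0],[0,0,0],0.0],[[-0.0165,-0.038,0],[0,0,0],0.0],[[-0.0165,-0.038,0],[0,0,0],0.0],[[-0.0165,-0.038,0],[0,0,0],0.0],[[-0.0165,-0.038,0],[0,0,0],0.0],[[-0.0165,-0.038,0],[0,0,0],0.0],[[-0.013,-0.03,0],[0,0,0],0.0],[[-0.006,-0.014,0],[0,0,0],0.0],[[0,0,0],[0,0,0],0.0]]'
python3 - <<'E'
from h import *
np.set_printoptions(precision=4,suppress=True)
print(arm.observe()['joints'],togo([.4674,-.1435,.0607],clipyaw=np.radians(-23)))
E
```

```text
clock: 6.02
position: [0.4236, -0.1185, 0.0899]
ee_rot: [0.629, 3.077, -0.0]
force: [-0.4, 1.2, 0.8]
width: 0.125
[-0.0047  0.3235  0.193   2.1801 -0.1012  0.6452  1.427 ] (array([-50.1082,  -5.8367,  29.2669]), array([ 0.0001,  0.0562, -0.1038]))
```

```bash
python3 -m pendant '[[[-0.02,-0.002,0.01],[0,0,0],0.0],[[-0.02,-0.002,0.01],[0,0,0],0.0],[[-0.006,-0.002,0.009],[0,0,0],0.0],[[0,0,0],[0,0,0],0.0],[[0,0,0],[0,0,0],0.0]]'
cat > stage.py <<'E'
import sys
from h import *
np.set_printoptions(precision=4,suppress=True)
p,R=tool();yaw=np.arctan2(-R[1,0],-R[0,0]);u=np.array([np.cos(yaw),np.sin(yaw)])
print('tcp',p,'yaw',np.degrees(yaw),'bore expected',p[:2]+.04*u)
dat={}
for n in("scene","top"):
    a,d=arm.get_image(n);np.savez(f"pics/{n}_{sys.argv[1]}.npz",im=a,d=d)
    big=cv2.resize(a[...,::-1],None,fx=6,fy=6,interpolation=cv2.INTER_CUBIC)
    o=(300,225) if n=="scene" else(320,155)
    cv2.imwrite(f"pics/{n}_{sys.argv[1]}.png",big[o[1]*6:o[1]*6+480,o[0]*6:o[0]*6+600])
    m=cmask(a,'o');v,w=np.nonzero(m);P=world(n,np.c_[w,v],d[v,w]);k=np.hypot(P[:,0]-p[0]-.04*u[0],P[:,1]-p[1]-.04*u[1])<.07
    mm=np.zeros_like(m);mm[v[k],w[k]]=1;dat[n]=mm
    if k.any():
        q=(P[k,:2]-np.array([.564,-.1845]))@np.c_[u,[-u[1],u[0]]];z=P[k,2];print(n,k.sum(),'rel axis: x',q[:,0].min(),q[:,0].max(),'y',q[:,1].min(),q[:,1].max(),'z',np.percentile(z,[2,50,98]))
E
python3 stage.py a
```

```text
clock: 6.65
position: [0.462, -0.1403, 0.0608]
ee_rot: [-0.625, -3.078, -0.0]
force: [-0.8, -0.5, -0.5]
width: 0.129
tcp [ 0.462  -0.1403  0.0608] yaw -22.953313358903845 bore expected [ 0.4989 -0.1559]
scene 157 rel axis: x -0.14020259103556804 -0.047099114371356686 y -0.036194646852401785 0.03454575409469834 z [0.0243 0.0587 0.1474]
top 6 rel axis: x -0.09302017407196161 -0.09072164728836181 y 0.03660916814002431 0.04229602562567024 z [0.1504 0.1591 0.1601]
```

View pics/scene_a.png

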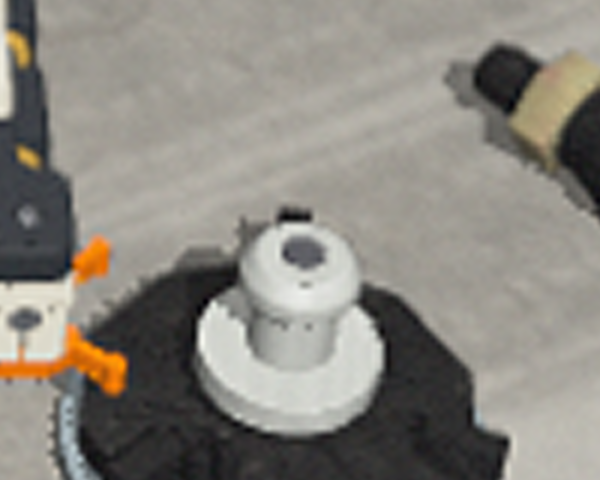

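View pics/top_a.png

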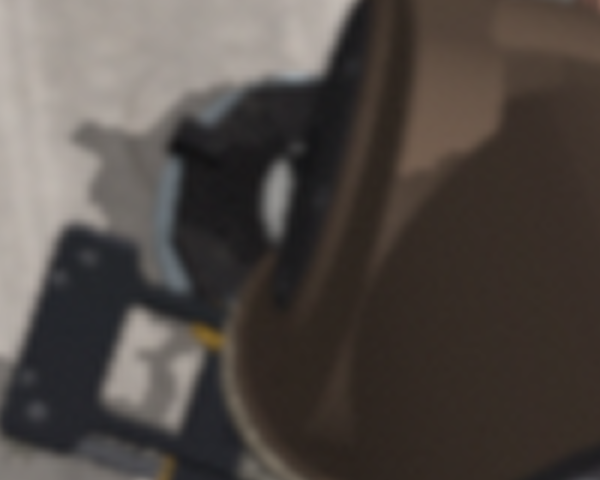

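In the scene crop the clip's jaw tips, at (100,258) and (120,375), point at the spindle neck at (292,340), but the arm blocks the top view. I'll overlay the expected clip pose in the scene view to check its height and lateral position.

```bash
cat > ov.py <<'E'
import sys
from h import *
# args tag x y yawdeg z
tag=sys.argv[1];p=list(map(float,sys.argv[2:6]));p[2]=np.radians(p[2])
a=np.load(f"pics/scene_{tag}.npz")['im'];big=cv2.resize(a[...,::-1],None,fx=6,fy=6,interpolation=cv2.INTER_NEAREST)
for Q in clip[2:]:
    h=cv2.convexHull(((proj("scene",pts(p,Q))+.5)*6).astype(np.int32));cv2.polylines(big,[h],True,(0,255,0),1)
for r,z in((.017,.072),(.012,.057),(.026,.046)):
    h=((proj("scene",cyl(r,z,z)[:48]+[.5635,-.1845,0])+.5)*6).astype(np.int32);cv2.polylines(big,[h],True,(255,0,255),1)
cv2.imwrite(f"pics/ov_{tag}.png",big[225*6:225*6+480,285*6:285*6+700])
E
python3 ov.py a .4989 -.1559 -22.95 .052
```

View pics/ov_a.png

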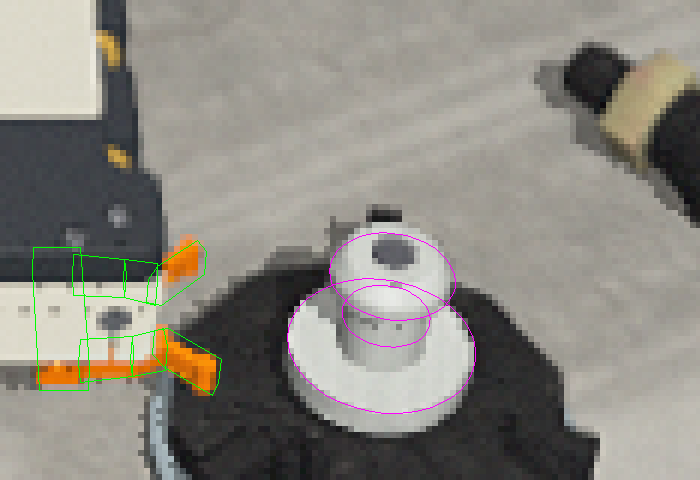

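The overlay agrees to within about 1 mm. The bore is 71 mm short of the axis and the lateral error is about −1 mm. I'll advance 40 mm with the 1 mm correction and look again.

```bash
python3 -m pendant '[[[-0.01,-0.001,0],[0,0,0],0.0],[[-0.015,0,0],[0,0,0],0.0],[[-0.015,0,0],[0,0,0],0.0],[[0,0,0],[0,0,0],0.0],[[0,0,0],[0,0,0],0.0]]' 55
python3 stage.py b | head -1; python3 - <<'E'
from h import *
p,R=tool();yaw=np.arctan2(-R[1,0],-R[0,0]);u=np.array([np.cos(yaw),np.sin(yaw)]);b=p[:2]+.04*u;r=np.array([.5637,-.1845])-b
print(b,np.degrees(yaw),'along',r@u,'lat',r@[-u[1],u[0]],arm.observe()['force'])
E
python3 ov.py b .5354 -.1725 -22.95 .052
```

```text
clock: 7.38
position: [0.4986, -0.1575, 0.0604]
ee_rot: [-0.626, -3.078, -0.0]
force: [-1.0, -0.6, -0.8]
width: 0.128
tcp [ 0.4986 -0.1575  0.0604] yaw -22.997225152816956 bore expected [ 0.5355 -0.1731]
[ 0.5352731  -0.17295192] -22.981591295628473 along 0.0306794400717516 lat 0.00046735637567843025 [ 0.53574094  0.6397079  -0.43150255]
```

View pics/ov_b.png

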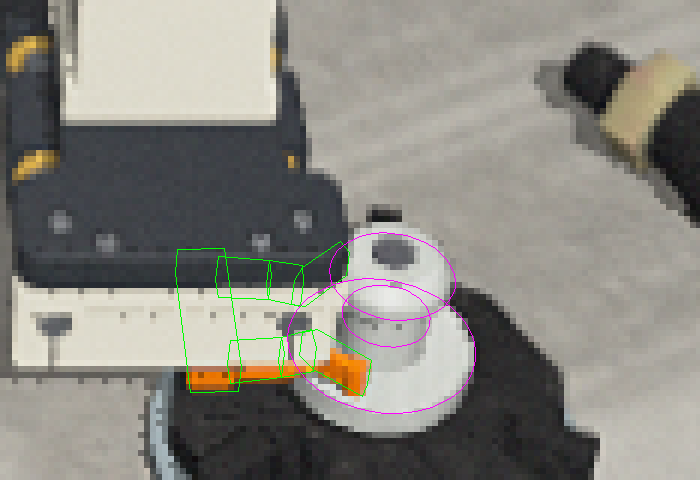

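The near jaw, at (345,370), is just entering above the collar at the right height. I'll push in gently and watch the force.

```bash
python3 -m pendant '[[[-0.006,0,0],[0,0,0],0.0],[[-0.006,0,0],[0,0,0],0.0],[[-0.004,0,0],[0,0,0],0.0],[[0,0,0],[0,0,0],0.0]]'
python3 -m pendant '[[[-0.004,0,0],[0,0,0],0.0],[[0,0,0],[0,0,0],0.0]]'
```

```text
clock: 7.98
position: [0.5135, -0.1635, 0.0604]
ee_rot: [-0.625, -3.078, -0.0]
force: [-1.2, 1.4, -0.4]
width: 0.13
clock: 8.22
position: [0.517, -0.1651, 0.0604]
ee_rot: [-0.626, -3.077, -0.0]
force: [-2.1, 1.8, -2.0]
width: 0.128
```

```bash
cat > rel.py <<'E'
from h import *
np.set_printoptions(precision=4,suppress=True)
s=arm.observe();p,R=tool(s);yaw=np.arctan2(-R[1,0],-R[0,0]);u=np.array([np.cos(yaw),np.sin(yaw)]);b=p[:2]+.04*u;r=np.array([.5637,-.1845])-b
print(np.degrees(yaw),'along',r@u,'lat',r@[-u[1],u[0]],'z',p[2],'F along',s['force'][:2]@u,'lat',s['force'][:2]@[-u[1],u[0]],s['force'][2],s['ft_torque'])
E
python3 rel.py
```

```text
-22.977851415787107 along 0.010604725763712049 lat 0.000340425523961951 z 0.060399915759967754 F along -2.640762538214949 lat 0.866404982064998 -1.988253887733086 [0.554  0.5622 0.0632]
```

Contact has begun at about 2.6 N with 10.6 mm left. I'll keep pushing in small steps.

```bash
python3 -m pendant '[[[-0.003,0,0],[0,0,0],0.0],[[0,0,0],[0,0,0],0.0]]'; python3 rel.py
python3 -m pendant '[[[-0.003,0,0],[0,0,0],0.0],[[0,0,0],[0,0,0],0.0]]'; python3 rel.py
```

```text
clock: 8.48
position: [0.5212, -0.1668, 0.061]
ee_rot: [0.626, 3.077, -0.0]
force: [0.7, 1.9, -1.8]
width: 0.129
-22.984346300049726 along 0.006031934898698227 lat 0.0003232480180752417 z 0.06100968580126123 F along -0.06687853124309527 lat 2.0357199716308685 -1.8079360945694796 [0.3758 0.0222 0.0013]
clock: 8.72
position: [0.5246, -0.1683, 0.0612]
ee_rot: [0.626, 3.076, -0.001]
force: [3.1, 0.5, -0.1]
width: 0.13
-22.993016467868504 along 0.002355239640946472 lat 0.00037116305415745823 z 0.06124307879017042 F along 2.6811879509843624 lat 1.66293049005413 -0.11348919711676486 [ 0.0664 -0.6658  0.035 ]
```

The force has reversed, so the jaws are snapping over. I'll continue to the stop.

```bash
python3 -m pendant '[[[-0.002,0,0],[0,0,0],0.0],[[0,0,0],[0,0,0],0.0]]'; python3 rel.py
python3 -m pendant '[[[-0.0015,0,0],[0,0,0],0.0],[[0,0,0],[0,0,0],0.0]]'; python3 rel.py
```

```text
clock: 8.98
position: [0.5256, -0.1688, 0.0609]
ee_rot: [0.626, 3.077, -0.0]
force: [2.9, 0.3, -1.1]
width: 0.125
-22.994687876863882 along 0.001237956301338038 lat 0.00043484537342756285 z 0.06093655969005326 F along 2.55110998902817 lat 1.4118208334411444 -1.1085681450901665 [-0.0478 -0.6963  0.0411]
clock: 9.22
position: [0.5263, -0.1691, 0.0607]
ee_rot: [0.626, 3.079, 0.0]
force: [1.7, 1.0, -0.2]
width: 0.128
-22.986085833419278 along 0.00044619631221079687 lat 0.00041979644917286574 z 0.060713336804685686 F along 1.2378363246871014 lat 1.5625189176275611 -0.21620906861662675 [ 0.0928 -0.4836  0.0371]
```

```bash
python3 -m pendant '[[[-0.002,0,0],[0,0,0],0.0],[[0,0,0],[0,0,0],0.0]]'; python3 rel.py
python3 -m pendant '[[[-0.002,0,0],[0,0,0],0.0],[[0,0,0],[0,0,0],0.0]]'; python3 rel.py
```

```text
clock: 9.48
position: [0.5273, -0.1696, 0.0605]
ee_rot: [-0.626, -3.077, -0.0]
force: [-1.0, 0.9, -0.4]
width: 0.128
-22.98506017952364 along -0.000699979672304822 lat 0.0004929437042866658 z 0.060460302064148125 F along -1.2237634463677665 lat 0.40773971007800947 -0.37263702016408795 [0.4247 0.2574 0.0066]
clock: 9.72
position: [0.5274, -0.1697, 0.0599]
ee_rot: [-0.625, -3.074, -0.001]
force: [-5.4, 2.7, 1.6]
width: 0.127
-22.979245711315837 along -0.0008484053758730989 lat 0.0005405300734882052 z 0.05993246743460246 F along -6.034376908381623 lat 0.40159734664425284 1.5843213451735216 [0.8458 1.265  0.0576]
```

The tool has stopped moving and the reaction is rising at the nominal position, so the clip has reached the stop. One more small push to seat it, then I'll ease off and look.

```bash
python3 -m pendant '[[[-0.002,0,0],[0,0,0],0.0],[[0,0,0],[0,0,0],0.0]]'; python3 rel.py
python3 -m pendant '[[[0.004,0,0],[0,0,0],0.0],[[0,0,0],[0,0,0],0.0]]'; python3 rel.py; python3 stage.py c|head -1;python3 ov.py c .5637 -.1845 -23 .052
```

```text
clock: 9.98
position: [0.5275, -0.1698, 0.0593]
ee_rot: [-0.624, -3.07, -0.002]
force: [-9.1, 5.1, 2.7]
width: 0.129
-22.973075129345705 along -0.000980174166296379 lat 0.0006146855023127855 z 0.05933720003272333 F along -10.34946279430105 lat 1.1577411670467075 2.701754494447208 [1.1622 2.1358 0.0609]
clock: 10.22
position: [0.5274, -0.1697, 0.0605]
ee_rot: [-0.626, -3.078, -0.0]
force: [-2.3, 1.9, -0.2]
width: 0.126
-22.988154774906988 along -0.0007794840228527775 lat 0.0005334678268720984 z 0.06054070748765613 F along -2.8508621543215753 lat 0.8615086655115095 -0.22501226433871047 [0.5228 0.6362 0.0799]
tcp [ 0.5274 -0.1697  0.0605] yaw -22.988154774906988 bore expected [ 0.5642 -0.1853]
```

View pics/ov_c.png

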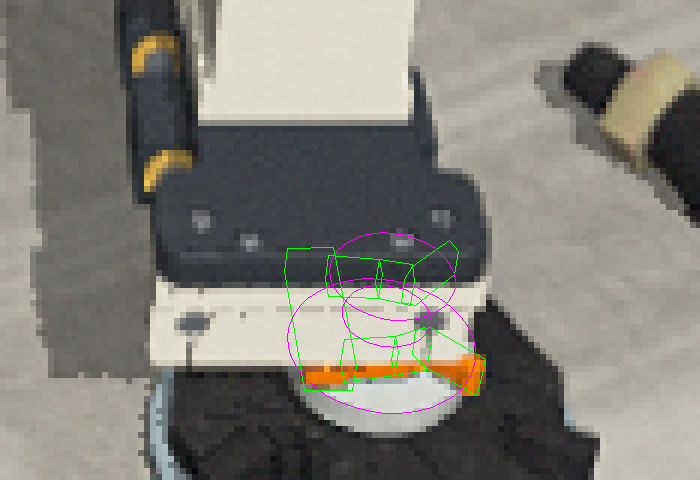

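The near jaw tip at (470,378) sits just past the neck, and the overlay matches the home position. I'll release and lift straight up.

```bash
python3 -m pendant '[[[0.0005,0,0],[0,0,0],0.0],[[0,0,0],[0,0,0],0.03],[[0,0,0],[0,0,0],0.04],[[0,0,0],[0,0,0],0.04],[[0,0,0],[0,0,0],0.04],[[0,0,0],[0,0,0],0.04]]'
python3 -m pendant '[[[0,0,-0.015],[0,0,0],0.04],[[0,0,-0.02],[0,0,0],0.04],[[0,0,-0.02],[0,0,0],0.04],[[0.02,0,-0.02],[0,0,0],0.04],[[0.04,0,0],[0,0,0],0.04],[[0.05,0,0],[0,0,0],0.04],[[0.03,0,0],[0,0,0],0.04],[[0,0,0],[0,0,0],0.04]]'
python3 stage.py e|tail -2;python3 ov.py e .5637 -.1845 -23 .052
```

```text
clock: 11.08
position: [0.5277, -0.1697, 0.0608]
ee_rot: [0.626, 3.078, 0.0]
force: [-0.3, 0.5, -0.2]
width: 0.437
clock: 12.08
position: [0.397, -0.1143, 0.1366]
ee_rot: [-0.625, -3.079, -0.001]
force: [0.2, 0.8, 0.9]
width: 0.435
scene 16 rel axis: x -0.15402808023895717 -0.14836149452480565 y 0.019920438975742572 0.021898860341998908 z [0.2133 0.2189 0.2233]
top 5 rel axis: x -0.15615430668483704 -0.1509338735209375 y 0.05644444690612923 0.05717022181265906 z [0.4948 0.5021 0.5076]
```

View pics/ov_e.png

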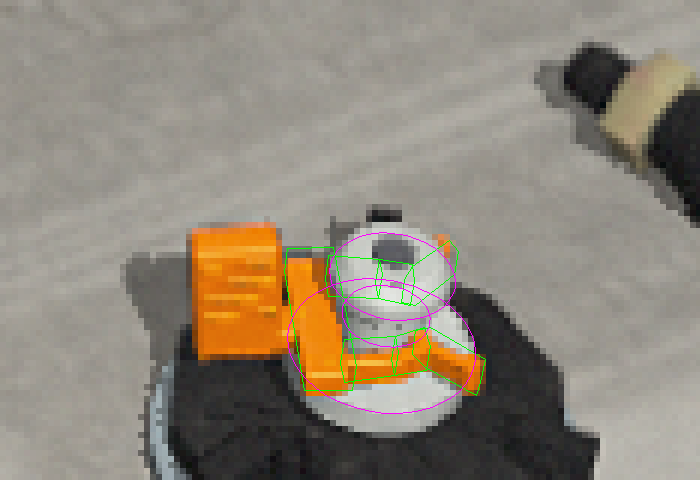

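View pics/top_e.png

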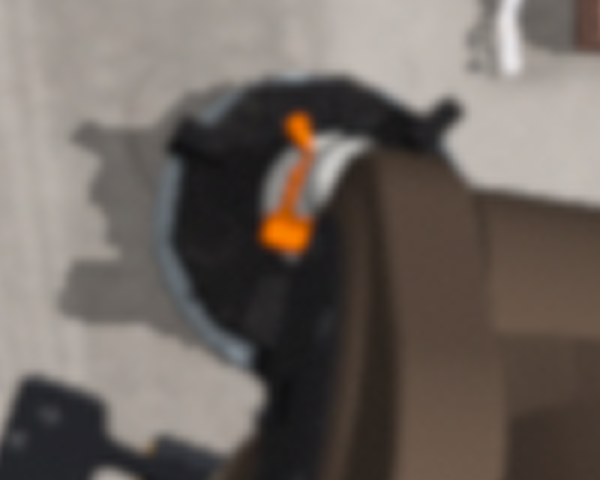

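The clip sits around the neck with its tab at (235,290), free of the gripper. I'll check seating numerically and confirm the blue clip is still in place.

```bash
cat > fin.py <<'E'
from h import *
np.set_printoptions(precision=4,suppress=True)
im,d=arm.get_image("scene");m=cmask(im,'o');m[:255]=0;m[:, :310]=0;m[310:]=0;m[:,375:]=0
sp=[.5637,-.1845,0]
occ=rend("scene",[cyl(.017,.068,.075),cyl(.014,.075,.079)],sp)>.3
def cost(p):
    r=rend("scene",clip,p);r[occ]=0;return np.abs(r-(m&~occ)).sum()
best=None
for x0 in([.5637,-.1845,-.4,.052],[.561,-.183,-.38,.049],[.566,-.187,-.42,.054]):
    x0=np.array(x0);r=minimize(cost,x0,method='Nelder-Mead',options=dict(initial_simplex=np.vstack([x0]+[x0+np.eye(4)[i]*s for i,s in enumerate((.005,.005,.1,.004))]),xatol=1e-5,fatol=.05))
    print(r.x,np.degrees(r.x[2]),r.fun,m.sum())
z=np.load("pics/scene0.npz")['im']
b0=cmask(z,'b')[195:226,245:290];b1=cmask(im,'b')[195:226,245:290];print('blue',b0.sum(),b1.sum(),(b0^b1).sum());print(arm.observe()['width'],arm.observe()['force'])
E
python3 fin.py
```

```text
[ 0.562  -0.1842 -0.3147  0.0501] -18.03206354802863 106.73333333333332 652
[ 0.5624 -0.1836 -0.3361  0.0488] -19.257375972850312 106.9686274509804 652
[ 0.5618 -0.1844 -0.3121  0.0504] -17.88180057653582 107.72941176470587 652
blue 274 120 156
0.43336115610625575 [-0.5147  0.2328 -0.3328]
```

The fit puts the clip within about 2 mm of home, underside at about 50 mm. The blue count dropped, so I need to see whether that is only occlusion by the arm.

```bash
python3 -m pendant '[[[0.02,0,-0.03],[0,0,0],0.04],[[0.02,0,-0.04],[0,0,0],0.04],[[0.0,-0.03,-0.03],[0,0,0],0.04],[[0,-0.04,0],[0,0,0],0.04],[[0,-0.04,0],[0,0,0],0.04],[[0,-0.02,0],[0,0,0],0.04],[[0,0,0],[0,0,0],0.04],[[0,0,0],[0,0,0],0.04]]'
python3 fin.py; python3 - <<'E'
from h import *
im,d=arm.get_image("scene");cv2.imwrite("pics/s9.png",im[...,::-1])
im,d=arm.get_image("top");cv2.imwrite("pics/t9.png",im[...,::-1])
z=np.load("pics/top0.npz")['im'];b0=cmask(z,'b')[195:230,235:262];b1=cmask(im,'b')[195:230,235:262];print(b0.sum(),b1.sum(),(b0^b1).sum())
E
```

```text
clock: 13.22
position: [0.3118, -0.2188, 0.2358]
ee_rot: [0.626, 3.079, -0.0]
force: [-0.5, -0.3, -0.2]
width: 0.432
[ 0.5618 -0.1845 -0.3139  0.0505] -17.98267670364279 104.98039215686273 652
[ 0.5625 -0.1835 -0.3361  0.0487] -19.256984919829257 105.22352941176472 652
[ 0.562  -0.1842 -0.3144  0.0501] -18.016108155309063 104.36078431372547 652
blue 274 276 4
0.4325807755673058 [-0.0071 -0.1161  0.3608]
113 112 1
```

View pics/s9.png

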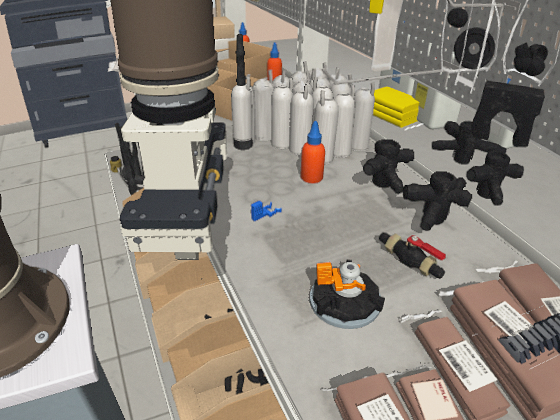

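View pics/t9.png

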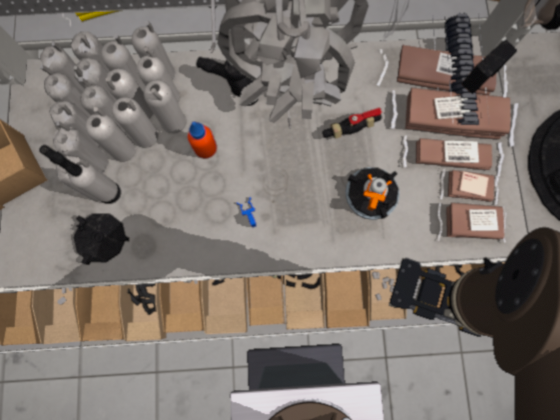

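The blue clip hasn't moved; the drop was occlusion. Both views now show the clip on the spindle, at (340,277) in the scene picture and (376,193) in the top one. A last zoom of the top view, with the home-pose outline, to check the seating.

```bash
python3 - <<'E'
from h import *
np.set_printoptions(precision=4,suppress=True)
im=cv2.imread("pics/t9.png");m=cmask(im[...,::-1].copy(),'o');m[:165]=0;m[225:]=0;m[:,:345]=0;m[:,410:]=0
occ=rend("top",[cyl(.017,.068,.075),cyl(.014,.075,.079)],[.5645,-.185,0])>.3
def cost(p):
    r=rend("top",clip,np.r_[p,.051]);r[occ]=0;return np.abs(r-(m&~occ)).sum()
x0=np.array([.5637,-.1845,-.4]);r=minimize(cost,x0,method='Nelder-Mead',options=dict(initial_simplex=np.vstack([x0]+[x0+np.eye(3)[i]*s for i,s in enumerate((.005,.005,.1))])));print(r.x,np.degrees(r.x[2]),r.fun,m.sum())
big=cv2.resize(im,None,fx=9,fy=9,interpolation=cv2.INTER_NEAREST)
for Q in clip:
    h=cv2.convexHull(((proj("top",pts([.5645,-.185,-.4,.051],Q))+.5)*9).astype(np.int32));cv2.polylines(big,[h],True,(0,255,0),1)
cv2.imwrite("pics/t9z.png",big[165*9:225*9,345*9:410*9])
E
```

```text
[ 0.5643 -0.1841 -0.3666] -21.005938105209946 65.25882352941177 319
```

View pics/t9z.png

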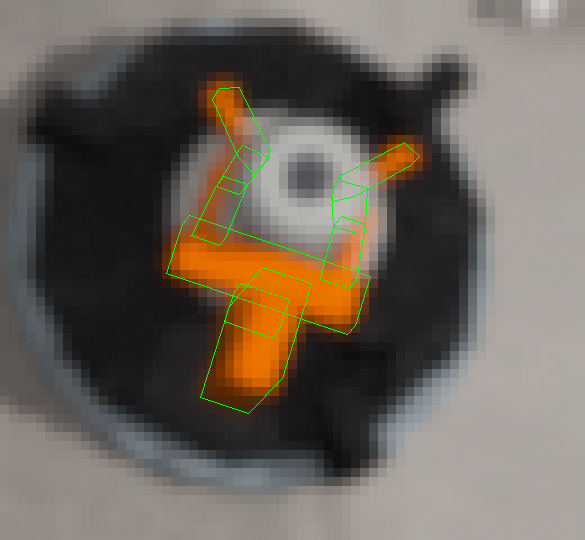

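In the top view the fitted bore centre is within about 1 mm of the spindle axis measured in the same view, so the clip is home. Handing in.

```bash
python3 -c "
from cell import arm
print(arm.observe()['clock'],arm.sign_off())"
```

```text
the job is handed in; nothing more can be done
13.375 None
```

The orange clip is on the spindle groove and snapped home, and I handed the job in at 13.4 s of the 37 s allowed. I gripped it by its tab, carried it clear of the hanging milking cluster and pushed it on mouth first. The reaction force reversed as the jaws snapped over, then rose to about 10 N against the stop with no further travel. I then let go, lifted straight up and moved the arm away.

**Last checks:**
- **Seating:** The top view puts the bore centre within 1 mm of the spindle axis. The scene view, fitted with a rough shape model, puts it about 2 mm short, which is within calibration error.
- **Height:** The underside is at about 50 mm, inside the 47–58 mm range but a little below the ideal 52 mm.
- **Angle:** The views disagree slightly on how far the clip has turned: about 21° in the top view and 18° in the scene view, against 23° when pushed. Either way it appears to have turned a few degrees on the neck after release.
- **Blue clip:** It has not moved. One check while the arm blocked the view showed fewer blue pixels, but they matched the first picture once the arm was clear.

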